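Push a freshly gilded jar under the spring-closed drying cover

TASK

Press the yellow wing of the drying station outward with one fingertip so that its spring-closed cover swings up, and while that finger holds it well open, push the blue carrier with the other fingertip along its track until it is fully home against the stop under the cover. Then take the hand away so that the cover swings shut over the jar. The gilding is wet: the cover must not touch the jar or the carrier, the carrier must only be pushed, never lifted or tipped, and the vases and paint pot nearby must stay where they are.

Things in the scene. Friction and masses are not known exactly. Their poses are not given: they have to be found in the camera images.
- station: Drying station fixed on the bench: aluminium deck, top 12 mm above the bench, x -190 to 65, y -54 to 62 mm, with a white air box (75 mm high) at its far end. Origin on the bench, on the lane's centre line, below the front of the closed cover; x = pushing direction (towards the white box), y left, z up. Guide rails, 8 mm high above the deck, 6 mm wide, inner faces at y = +/-23.5, x -155 to 60 mm.
- stop (a point): Front face of the black stop block that ends the lane, at deck height on the centre line: station x = 52 mm. The carrier is home when its front end meets it.
- cover: Spring-closed cover, one piece with the wing. Closed: station x 0 to 64, y -32 to 46 mm; clear roof 55 to 59 mm above the bench; yellow front lip (x 0 to 4 mm) and right skirt, lower edges 26 mm above the bench: the carrier's base passes under the closed lip, the jar does not (it does from 0.65 rad). It swings up and left, up to 88 mm from the hinge. Origin on the hinge line at station x = 0.
- wing (a point): Yellow plate to press, rigid with the cover: 180 long, 45 high, 4 mm thick. Closed it is upright, left of the lane: station x -180 to 0, y 42 to 46 mm, 19 to 64 mm above the bench. Pressing its lane-side face left (+y) leans it outward and lifts the cover; a finger can slide along it in x meanwhile. This point is its middle. The hinge line runs along x at y 44 mm, 13 mm above the bench.
- flap (a joint): Opening angle of cover and wing, rad: 0 closed (wing upright), 1.25 the end stop (wing leaning 72 degrees left). A spring closes it from any angle. Opening it with a fingertip 22 mm above the deck takes about 4 to 5 N, and 0.85 rad is reached about 23 mm after first contact.
- carrier: Blue carrier lying loose between the rails, about 0.18 kg, with a dark-blue gilded jar (40 mm across) fixed on it. Origin under the jar, at deck height; x = pushing direction. Base 8 high, 44 wide, x -62 to 22 mm; jar top 33 mm above its underside; upright end plate to push on: 36 wide, x -62 to -52, top at 42 mm. Starts at station x -70 to -35; home at x = 30 mm, the end plate still outside the cover.
- vase_a: Dark-blue gilded vase, 68 mm across, 115 mm high, on the bench right of the station. Leave alone. Origin: centre of its foot.
- vase_b: A like vase, on the bench left of the station. Leave alone. Origin: centre of its foot.
- paint_pot: Closed white paint pot with a gold lid, 56 mm across, 45 mm high, on the bench right of the station. Leave alone. Origin: centre of its foot.
Mind the look-alikes: they are no part of the job. Of the things like the carrier, leave any that is green or red; of the rest the larger one is meant.

How it is judged:
By the outcome, as a careful person would: the job done as asked, in the order asked, and still so for the second after the job is handed in, with the robot touching nothing.
It also fails if it takes over 54 s, if anything falls off the work surface, if the arm or the gripper's body presses on something with over 40 N, if the wrist force passes 120 N, or if a joint passes its speed limit or range.

ROBOT

A 7-joint arm with a two-finger parallel gripper is mounted at the origin on the work surface. World frame = base frame: x ahead of the robot, y to its left, z up, the work surface at z = 0. Lengths are in m, angles in rad, forces in N, time in s.
With the tool pointing down it reaches from about 0.35 to 0.9 m from the base axis. Payload 8.1 kg.
Tool frame: the origin (TCP) lies on the centre line of the jaws, within the pads' length; the fingertips stand 11 mm ahead of it and the grasp point (between the pads) lies 8 mm behind it; z points along the fingers, x is the direction in which the jaws open and shut, and the axes are right-handed (so a half turn about z gives the same grasp; the last joint's range is limited). The gripper opens to 92 mm and grips with 3 to 60 N. Pads are 19 mm wide; open, the fingers measure 130 mm over their backs; the gripper's body (75 mm by 190 mm) begins 47 mm behind the grasp point.
Start: joints at [-1.247, 0.434, 0.025, 1.573, -0.012, 1.134, -0.075], TCP at [0.259, 0.569, 0.238] pointing down, gripper open.
Joint ranges: [-2.62, 2.62], [-0.44, 2.09], [-1.27, 1.32], [0.08, 2.57], [-1.32, 4.46], [0.12, 2], [-2.74, 2.74]. Speed limits (rad/s): [2.22, 2.22, 3.01, 3.01, 3.14, 3.14, 3.14].

INTERFACE

Orientations are given as a rotation vector (axis times angle).
In Python, from cell import observe, eyes, ticket, finder gives the robot as it stands.
- The arm moves only by the tool arm_command, never from a script. Its argument "plan" is a list of rows, each an object with "translation": the shift along the tool's x, y, z scaled (see below), a list of three; "turn": the turn, a rotation vector about the tool's x, y, z scaled (see below), a list of three; "hand": the opening, from 0 (shut) to 1 (fully open). In form: [{"translation": [x, y, z], "turn": [wx, wy, wz], "hand": hand}, ...]. A call has 1 to 20 rows; each row is the pose to reach, as a shift and turn from the pose commanded when the call began, along the tool's axes at that moment; what a row does not reach only later rows make up. The controller multiplies each number of a shift by 120 mm and each number of a turn by pi/2 rad. A row lasts 1/8 s, in which the tool goes at most 62.5 mm and 10.7 degrees, less where a joint would pass 70% of its speed; a pose out of reach is approached as far as the arm can. A call with a number of a shift or a turn outside -1 to 1 is refused whole. A call with a gripper value outside its range is refused whole. The fingers move at their own pace and stop on an object; "squeeze" is the grip in N (left out, the last holds). Time passes only in rows, so rows that repeat a pose let the fingers close. It gives the time, the measured TCP pose, the force and the opening at its end, in the units of the state.
- observe(): the state, without advancing time (a new reading comes with each control period).
- eyes.get_image(name): name is "scene" or "top"; returns (picture, depth): 420x560x3 uint8, blue, green, red; 420x560 float32, m along the optical axis (not along the pixel's ray), 0 where there is no reading.
- eyes.calibration(name): a dict with "K" (3x3 intrinsics, pixels), "k1" (the pictures are not rectified: a ray, as slopes to the right and down, at radius r is drawn at 1 + k1 r^2 times it, then the intrinsics apply), "origin" and "attitude" of the camera in the world. Camera axes: x right, y down, z forward; pixel columns grow to the right and rows downward; lengths in m; the calibration is good to about 2 mm. A picture is of the moment at which its call begins. calibration takes no time and is no camera call.
- ticket.sign_off(): hands the job in, once; it reports no verdict.
Trained networks look in the newest picture that a camera, given by its name, has taken for a name from the list of things; names that differ only in an ending like _2 or _b are one class to them, and where a whole thing is asked for, a point or a joint stands for the part that bears it (a point fixed in the world has none). Each returns a list of dicts, best first, with "score" (0 to 1); they miss things now and then, are a little off and sometimes report something else, mostly with a low value. They report only what shows in the picture. A call takes as long as a camera call. They do not tell look-alikes from the thing itself.
- finder.boxes_of(camera, name): "rect" ([left, top, right, bottom] in pixels, round what is visible of it).
The state is a dict: "clock": time; "joints": joint angles; "dq": joint speeds; "joint_efforts": joint torques, N m; "position": TCP position; "ee_rot": TCP orientation; "force": force on the tool from outside, world axes, zero at the start; "ft_torque": the same for the moment, N m; "width": opening from 0.0 (shut) to 1.0 (fully open).
Only numpy, scipy, OpenCV 4.12 (cv2) and the standard library are available. Lean on these libraries where they do the work, as an engineer would, in place of code of your own. Each camera call takes 0.05 s, during which the arm holds its last target. There are 200 camera calls.

## Working session

There is one attempt and no reset: what is moved stays moved. The work goes in short steps, Python scripts to look and compute and a tool call to move; the robot and the scene stay as the last step left them, time stands still between calls to the robot, and variables do not carry over. Pictures are saved under pics/ and viewed, and the job is handed in when it is done.

Besides the shell and the picture viewer there is one more tool, called after "Emit:" by a JSON object that holds its "api" and its "payload". arm_command: Moves the arm, as the interface text tells. Its arguments: {"type":"object","properties":{"plan":{"type":"array","items":{"type":"object","properties":{"translation":{"type":"array","items":{"type":"number"}},"turn":{"type":"array","items":{"type":"number"}},"hand":{"type":"number"}}}},"squeeze":{"type":"number"}},"required":["plan"]}

```bash
mkdir -p pics; cat > h.py <<'E'
import numpy as np, cv2
from cell import observe, eyes, ticket, finder
def cal(n):
    c=eyes.calibration(n); A=np.array(c['attitude'],float)
    if A.shape!=(3,3): A=cv2.Rodrigues(A)[0]
    return np.array(c['K']),c['k1'],np.array(c['origin']),A
def rays(n,uv):
    K,k1,o,A=cal(n); uv=np.atleast_2d(np.array(uv,float))
    d=np.c_[(uv[:,0]-K[0,2])/K[0,0],(uv[:,1]-K[1,2])/K[1,1]]; s=d.copy()
    for _ in range(20): s=d/(1+k1*(s**2).sum(1))[:,None]
    return o,np.c_[s,np.ones(len(s))],A
def at_z(n,uv,z):
    o,r,A=rays(n,uv); w=r@A.T
    return o+w*((z-o[2])/w[:,2])[:,None]
def at_depth(n,uv,D):
    o,r,A=rays(n,uv); uv=np.atleast_2d(uv).astype(int)
    return o+(r*D[uv[:,1],uv[:,0]][:,None])@A.T
def proj(n,P):
    K,k1,o,A=cal(n); q=(np.atleast_2d(P)-o)@A; s=q[:,:2]/q[:,2:]
    s=s*(1+k1*(s**2).sum(1))[:,None]
    return np.c_[s[:,0]*K[0,0]+K[0,2],s[:,1]*K[1,1]+K[1,2]]
E
python3 - <<'E'
from h import *
np.set_printoptions(precision=4,suppress=True)
for n in('scene','top'):
    print(n,eyes.calibration(n))
    p,D=eyes.get_image(n); cv2.imwrite(f'pics/{n}0.png',p); np.save(f'pics/{n}0.npy',D)
    for t in('station','carrier','wing','cover'): print(t,[(np.round(b['rect']).tolist(),round(b['score'],2)) for b in finder.boxes_of(n,t)])
print(observe())
E
```

```text
scene {'K': array([[426.8445,   0.    , 283.1995],
       [  0.    , 426.8445, 211.2984],
       [  0.    ,   0.    ,   1.    ]]), 'k1': 0.016539777928769504, 'origin': array([1.1837, 0.4237, 0.5964]), 'attitude': array([-1.1926, -2.1431,  1.0809])}
station [([132.0, 189.0, 277.0, 297.0], 0.82)]
carrier [([287.0, 229.0, 311.0, 257.0], 0.95), ([314.0, 193.0, 340.0, 221.0], 0.7), ([246.0, 164.0, 287.0, 191.0], 0.66), ([214.0, 192.0, 246.0, 228.0], 0.6)]
wing []
cover [([175.0, 182.0, 272.0, 258.0], 0.56)]
top {'K': array([[502.1144,   0.    , 275.4908],
       [  0.    , 502.1144, 211.7816],
       [  0.    ,   0.    ,   1.    ]]), 'k1': -0.18233909353721536, 'origin': array([0.4412, 0.0603, 0.9311]), 'attitude': array([-2.1669,  2.1477, -0.163 ])}
station [([302.0, 79.0, 377.0, 265.0], 0.76)]
carrier [([333.0, 297.0, 383.0, 324.0], 0.88), ([230.0, 276.0, 270.0, 302.0], 0.75), ([328.0, 185.0, 353.0, 227.0], 0.7), ([238.0, 194.0, 267.0, 237.0], 0.7)]
wing [([315.0, 122.0, 359.0, 257.0], 0.59)]
cover [([314.0, 121.0, 361.0, 255.0], 0.81)]
{'clock': 0.5, 'joints': array([-1.2466,  0.4345,  0.025 ,  1.5733, -0.0116,  1.134 , -0.0751]), 'dq': array([ 0.0006, -0.0002,  0.0006, -0.0001,  0.0005,  0.    ,  0.0007]), 'joint_efforts': array([ -0.0011, -66.7146,   0.983 , -31.4576,  -0.0606,   0.0338,
         0.0001]), 'position': array([0.2587, 0.5689, 0.2377]), 'ee_rot': array([ 2.6415,  1.7005, -0.    ]), 'force': array([ 0.2397, -0.136 ,  0.211 ]), 'ft_torque': array([ 0.0248, -0.0184,  0.016 ]), 'width': 1.0004226246466577}
```

View pics/top0.png

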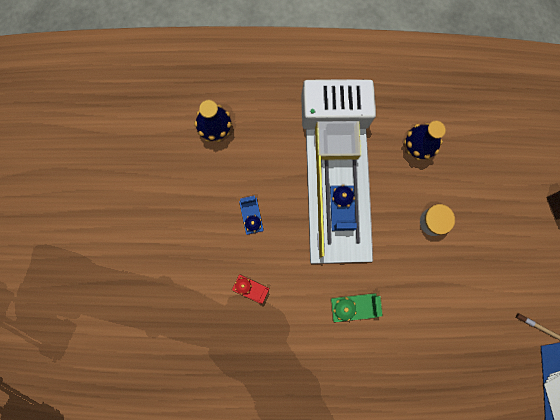

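View pics/scene0.png

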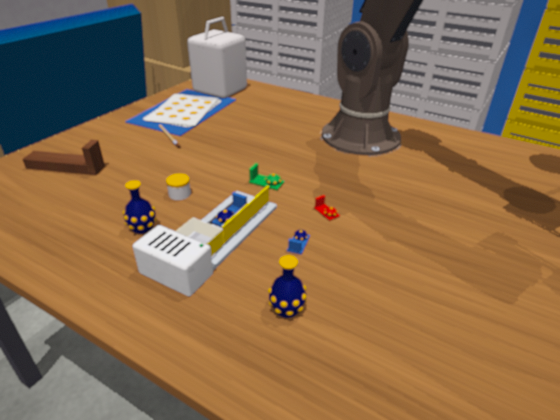

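The top view shows four carrier-like things: blue in the lane (343,207), small blue on the bench (252,215), red (252,288) and green (356,307). I choose the larger blue one, in the lane at (343,207). I'll check it in a close crop.

```bash
python3 - <<'E'
from h import *
p=cv2.imread('pics/top0.png'); c=p[70:275,285:395]
cv2.imwrite('pics/crop0.png',cv2.resize(c,None,fx=2.9,fy=2.9,interpolation=cv2.INTER_CUBIC) if 0 else cv2.rotate(cv2.resize(c,None,fx=3.8,fy=3.8,interpolation=cv2.INTER_CUBIC),cv2.ROTATE_90_CLOCKWISE))
E
```

```text
(no output)
```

View pics/crop0.png

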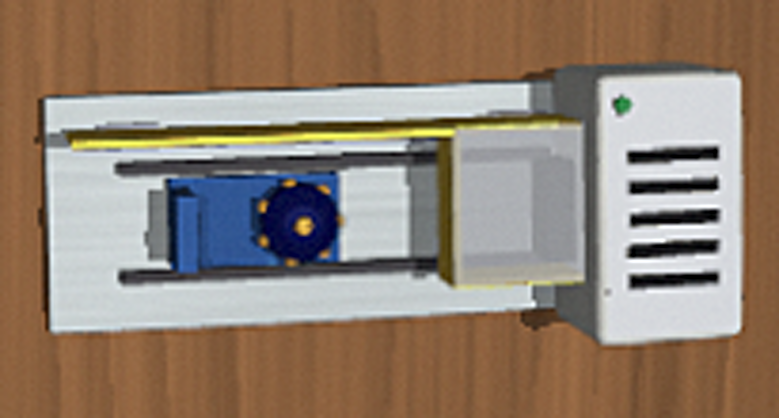

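The crop confirms it: the blue carrier sits between the rails with its end plate towards the robot, left of X≈170 in the rotated crop. Next I fit the station pose.

```bash
cat > fit.py <<'E'
from h import *
from scipy.optimize import least_squares
np.set_printoptions(precision=4,suppress=True)
def px(X,Y): return [285+Y/3.8-.4, 70+(778-X)/3.8-.4]
S=[((45,97),(-190,62,12)),((50,331),(-190,-54,12)),((116,162),(-155,29.5,20)),((117,173),(-155,23.5,20)),((120,283),(-155,-29.5,20)),
 ((68,132),(-180,46,64)),((70,148),(-180,42,64)),((455,284),(4,-32,59)),((439,138),(0,42,59)),((583,284),(64,-32,59))]
uv=np.array([px(*a) for a,_ in S]); M=np.array([b for _,b in S])/1e3
R=lambda t:np.array([[np.cos(t),-np.sin(t),0],[np.sin(t),np.cos(t),0],[0,0,1]])
f=lambda q:(proj('top',M@R(q[2]).T+[q[0],q[1],0])-uv).ravel()
r=least_squares(f,[.5,-.05,0],loss='soft_l1',f_scale=.7)
print('station',r.x,'\n',f(r.x).reshape(-1,2)); np.save('station.npy',r.x)
def st(P,q=r.x): return (P-[q[0],q[1],0])@R(q[2])
D=np.load('pics/top0.npy')
if __name__=='__main__':
  for n,a,z in(('base rear L',(167,178),.020),('base front L',(340,172),.020),('plate top R',(196,270),.054),('plate rearL',(175,198),.054),('jar ctr',(305,225),.045)):
    print(n,st(at_z('top',[px(*a)],z))*1e3, 'by depth',st(at_depth('top',[px(*a)],D))*1e3)
  for n,a in(('deck',(90,200)),('roof',(500,200)),('deck far',(390,220))): print(n,st(at_depth('top',[px(*a)],D))*1e3)
  for n,u in(('vaseA',(436,129)),('vaseB',(208,107)),('pot',(440,218))): print(n,st(at_depth('top',[u],D))*1e3)
  def W(x,y,z): return R(r.x[2])@[x/1e3,y/1e3,z/1e3]+[r.x[0],r.x[1],0]
  print('W(-145,0)',W(-145,0,0))
  T=cv2.Rodrigues(observe()['ee_rot'])[0]; print(T)
E
python3 fit.py
```

```text
station [ 0.6645 -0.0726  0.024 ] 
 [[-0.7422  0.7578]
 [ 0.2962  0.7795]
 [-0.1737 -0.2625]
 [ 0.2009 -0.0568]
 [-0.0279  0.2058]
 [ 1.5967 -0.1782]
 [-0.313   0.3055]
 [ 1.4049 -1.526 ]
 [-0.9417 -3.3089]
 [-0.1799  0.2918]]
base rear L [[-131.022   20.75    20.   ]] by depth [[-130.2342   19.7105   11.9381]]
base front L [[-46.2757  21.01    20.    ]] by depth [[-44.3675  19.7228   9.995 ]]
plate top R [[-121.484   -18.4589   54.    ]] by depth [[-117.4149  -24.9272   17.7912]]
plate rearL [[-130.7663   15.6789   54.    ]] by depth [[-129.7868   14.3344   44.3772]]
jar ctr [[-68.1894  -0.5016  45.    ]] by depth [[-68.1964  -0.4951  45.0413]]
deck [[-167.8341   10.0449   11.6837]]
roof [[24.1893  9.5731 56.2254]]
deck far [[-19.918   -4.7084  12.4429]]
vaseA [[  32.1397 -155.5696  116.1765]]
vaseB [[ 73.3332 236.2968 116.2547]]
pot [[-114.3994 -176.718    45.7258]]
W(-145,0) [ 0.5196 -0.076   0.    ]
[[ 0.414   0.9103  0.    ]
 [ 0.9103 -0.414  -0.0001]
 [-0.0001  0.     -1.    ]]
```

Residuals are about 1 px. The heights check out: deck 11.7, roof 56.2 and jar 45.0 mm. The carrier is at station x ≈ -68.5, its plate rear at -130.5, and the lane yaw is 0.024 rad. Next I travel there in steps of at most 120 mm per axis.

```bash
cat > goto.py <<'E'
import sys
from h import *
np.set_printoptions(precision=4,suppress=True)
q=np.load('station.npy'); c,s=np.cos(q[2]),np.sin(q[2]); Rs=np.array([[c,-s,0],[s,c,0],[0,0,1]])
a=.12; z=Rs@[np.sin(a),0,-np.cos(a)]; x=Rs@[0,1,0]; G=np.c_[x,np.cross(z,x),z]
o=observe(); T=cv2.Rodrigues(o['ee_rot'])[0]; p=o['position']
print('t',o['clock'],'station mm',Rs.T@(p-[q[0],q[1],0])*1e3,'F',Rs.T@o['force'],'w',o['width']*92)
if len(sys.argv)>1:
    g=Rs@(np.array(sys.argv[1:4],float)/1e3)+[q[0],q[1],0]
    print('shift',T.T@(g-p)/.12,'turn',cv2.Rodrigues(T.T@G)[0].ravel()/(np.pi/2))
E
python3 goto.py -157 -2 150
```

```text
t 0.5 station mm [-390.2944  651.0213  237.6978] F [ 0.2364 -0.1417  0.211 ] w 92.0388814674925
shift [-4.0509  4.121   0.7312] turn [-0.0751  0.0173 -0.2867]
```

Emit:
{"api": "arm_command", "payload": {"plan": [{"translation": [-0.33, 0.33, 0], "turn": [0, 0, 0], "hand": 0.457}, {"translation": [-0.66, 0.66, 0], "turn": [0, 0, 0], "hand": 0.457}, {"translation": [-1, 1, 0], "turn": [0, 0, 0], "hand": 0.457}], "squeeze": 40}}

```text
clock: 0.88
position: [0.3188, 0.4085, 0.2378]
ee_rot: [-2.641, -1.701, -0.001]
force: [0.9, 1.2, 0.0]
width: 0.725
```

Emit:
{"api": "arm_command", "payload": {"plan": [{"translation": [-0.33, 0.33, 0], "turn": [0, 0, 0], "hand": 0.457}, {"translation": [-0.66, 0.66, 0], "turn": [0, 0, 0], "hand": 0.457}, {"translation": [-1, 1, 0], "turn": [0, 0, 0], "hand": 0.457}]}}

```text
clock: 1.25
position: [0.3783, 0.2495, 0.238]
ee_rot: [-2.641, -1.701, -0.002]
force: [1.2, 0.1, 0.2]
width: 0.464
```

Emit:
{"api": "arm_command", "payload": {"plan": [{"translation": [-0.33, 0.33, 0], "turn": [0, 0, 0], "hand": 0.457}, {"translation": [-0.66, 0.66, 0], "turn": [0, 0, 0], "hand": 0.457}, {"translation": [-1, 1, 0], "turn": [0, 0, 0], "hand": 0.457}]}}

```text
clock: 1.62
position: [0.4379, 0.0906, 0.2382]
ee_rot: [2.641, 1.701, 0.002]
force: [0.8, -0.5, -1.0]
width: 0.462
```

Emit:
{"api": "arm_command", "payload": {"plan": [{"translation": [-0.33, 0.33, 0], "turn": [0, 0, 0], "hand": 0.457}, {"translation": [-0.66, 0.66, 0], "turn": [0, 0, 0], "hand": 0.457}, {"translation": [-1, 1, 0], "turn": [0, 0, 0], "hand": 0.457}, {"translation": [-1, 1, 0], "turn": [0, 0, 0], "hand": 0.457}, {"translation": [-1, 1, 0], "turn": [0, 0, 0], "hand": 0.457}]}}

```text
clock: 2.25
position: [0.4968, -0.0663, 0.2376]
ee_rot: [-2.641, -1.7, 0.0]
force: [-0.3, 0.6, -0.5]
width: 0.456
```

```bash
python3 goto.py -157 -2 150
```

```text
t 2.25 station mm [-167.5847   10.2752  237.6052] F [-0.2731  0.6289 -0.5148] w 41.95485216054858
shift [-0.0538  0.1244  0.73  ] turn [-0.0754  0.017  -0.2869]
```

Emit:
{"api": "arm_command", "payload": {"plan": [{"translation": [-0.02, 0.04, 0.2], "turn": [-0.025, 0.006, -0.096], "hand": 0.457}, {"translation": [-0.04, 0.08, 0.4], "turn": [-0.05, 0.011, -0.19], "hand": 0.457}, {"translation": [-0.054, 0.124, 0.6], "turn": [-0.0754, 0.017, -0.287], "hand": 0.457}, {"translation": [-0.054, 0.124, 0.73], "turn": [-0.0754, 0.017, -0.287], "hand": 0.457}, {"translation": [-0.054, 0.124, 0.73], "turn": [-0.0754, 0.017, -0.287], "hand": 0.457}, {"translation": [-0.054, 0.124, 0.73], "turn": [-0.0754, 0.017, -0.287], "hand": 0.457}]}}

```text
clock: 3.0
position: [0.5082, -0.0778, 0.1508]
ee_rot: [2.131, 2.187, 0.132]
force: [0.2, 0.5, 0.3]
width: 0.455
```

```bash
python3 goto.py -157 -2 45; python3 - <<'E'
from h import *
p,D=eyes.get_image('top'); cv2.imwrite('pics/top1.png',cv2.resize(p[60:290,230:450],None,fx=2.6,fy=2.6))
p,D=eyes.get_image('scene'); cv2.imwrite('pics/scene1.png',cv2.resize(p[120:320,100:350],None,fx=2.6,fy=2.6))
E
```

```text
t 3.0 station mm [-156.4071   -1.4525  150.7973] F [0.2289 0.5251 0.3427] w 41.84049739811099
shift [-0.0044 -0.1114  0.8746] turn [ 0.0007 -0.0001  0.0012]
```

View pics/scene1.png

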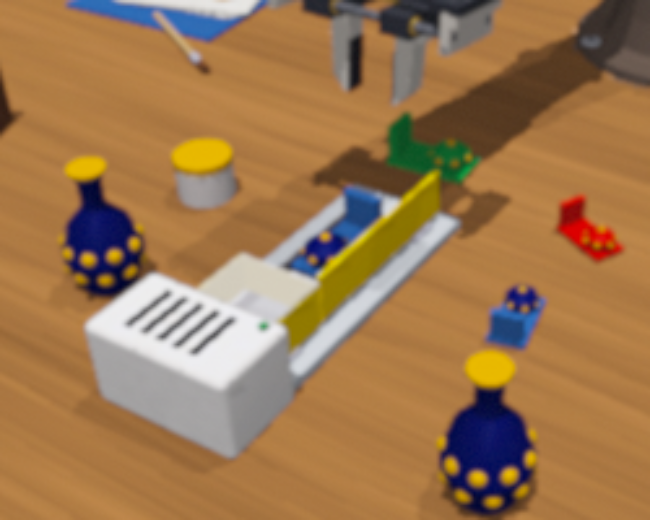

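View pics/top1.png

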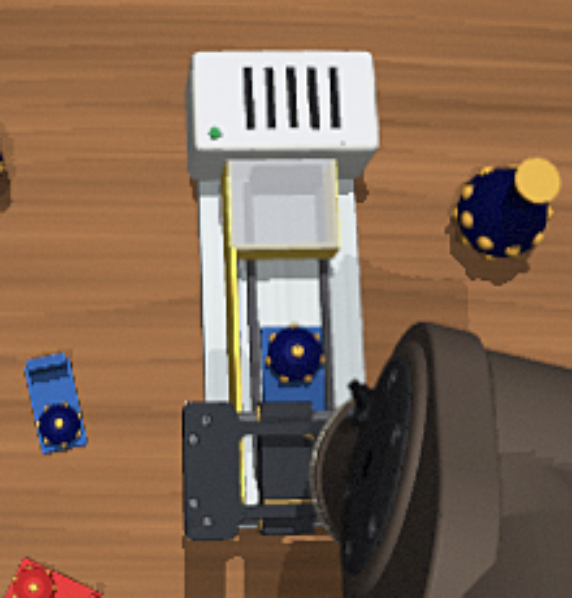

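The hand is aligned behind the carrier plate. I go half way down with 7 mm nominal gap to the wing, then check.

Emit:
{"api": "arm_command", "payload": {"plan": [{"translation": [-0.015, -0.025, 0.2], "turn": [0, 0, 0], "hand": 0.457}, {"translation": [-0.03, -0.05, 0.4], "turn": [0, 0, 0], "hand": 0.457}, {"translation": [-0.03, -0.068, 0.53], "turn": [0, 0, 0], "hand": 0.457}, {"translation": [-0.03, -0.068, 0.53], "turn": [0, 0, 0], "hand": 0.457}, {"translation": [-0.03, -0.068, 0.53], "turn": [0, 0, 0], "hand": 0.457}]}}

```text
clock: 3.72
position: [0.5081, -0.0824, 0.0869]
ee_rot: [2.132, 2.185, 0.133]
force: [-0.1, 0.6, 1.3]
width: 0.455
```

```bash
python3 goto.py -157 -5 45; python3 - <<'E'
from h import *
p,D=eyes.get_image('scene'); cv2.imwrite('pics/scene2.png',cv2.resize(p[120:270,180:330],None,fx=4,fy=4,interpolation=cv2.INTER_CUBIC))
E
```

```text
t 3.725 station mm [-156.6743   -6.0652   86.8688] F [-0.0815  0.5585  1.2792] w 41.83508531176395
shift [ 0.009 -0.045  0.346] turn [0.001  0.0003 0.0004]
```

View pics/scene2.png

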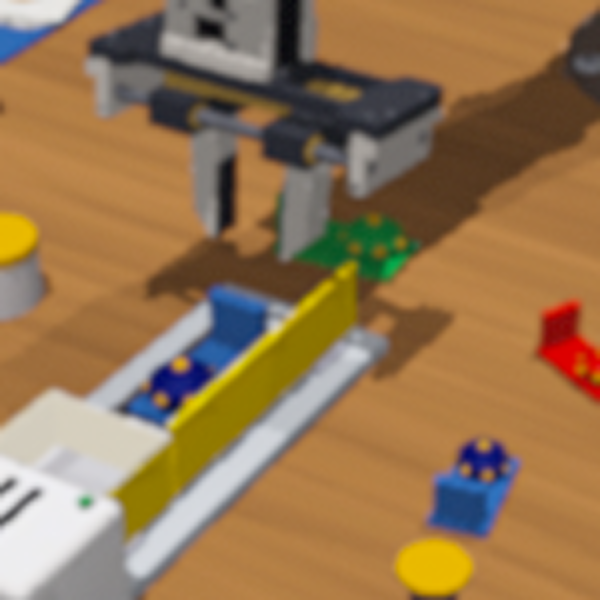

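```bash
python3 - <<'E'
from h import *
q=np.load('station.npy'); c,s=np.cos(q[2]),np.sin(q[2]); Rs=np.array([[c,-s,0],[s,c,0],[0,0,1]])
o=observe(); T=cv2.Rodrigues(o['ee_rot'])[0]
p,D=eyes.get_image('scene'); 
P=np.array([[sx*(.021+t),w,.011] for sx in(1,-1) for t in(0,.019) for w in(-.0095,.0095)])@T.T+o['position']
W=np.array([[x,y,.064] for x in(-.18,0) for y in(.042,.046)])@Rs.T+[q[0],q[1],0]
u=(proj('scene',np.r_[P,W])-[180,120])*4
im=cv2.resize(p[120:270,180:330],None,fx=4,fy=4,interpolation=cv2.INTER_CUBIC)
for a in u: cv2.circle(im,tuple(int(v) for v in a),3,(255,0,255),-1)
cv2.imwrite('pics/scene3.png',im)
E
```

```text
(no output)
```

View pics/scene3.png

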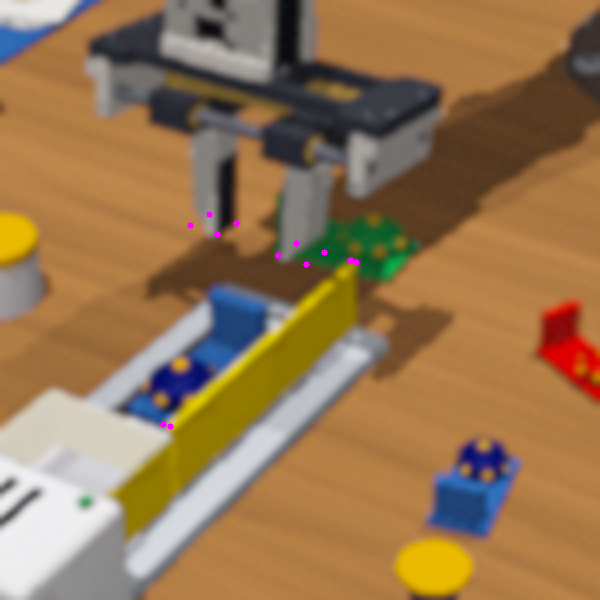

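The overlay matches the inner pad faces, but the fingertips are only about 9 mm thick. I widen to 56 mm so that the pushing finger ends up centred on the plate, then descend.

Emit:
{"api": "arm_command", "payload": {"plan": [{"translation": [0.034, 0, 0], "turn": [0, 0, 0], "hand": 0.61}, {"translation": [0.034, -0.01, 0.08], "turn": [0, 0, 0], "hand": 0.61}, {"translation": [0.034, -0.02, 0.18], "turn": [0, 0, 0], "hand": 0.61}, {"translation": [0.034, -0.035, 0.27], "turn": [0, 0, 0], "hand": 0.61}, {"translation": [0.034, -0.045, 0.346], "turn": [0, 0, 0], "hand": 0.61}, {"translation": [0.034, -0.045, 0.346], "turn": [0, 0, 0], "hand": 0.61}, {"translation": [0.034, -0.045, 0.346], "turn": [0, 0, 0], "hand": 0.61}]}}

```text
clock: 4.7
position: [0.5066, -0.0785, 0.0439]
ee_rot: [2.134, 2.186, 0.13]
force: [-1.1, -1.2, -1.3]
width: 0.608
```

```bash
python3 goto.py -157 30 45; python3 - <<'E'
from h import *
p,D=eyes.get_image('scene'); cv2.imwrite('pics/scene4.png',cv2.resize(p[120:270,180:330],None,fx=4,fy=4,interpolation=cv2.INTER_CUBIC))
E
```

```text
t 4.7 station mm [-158.0659   -2.1705   43.9485] F [-1.1191 -1.1498 -1.3067] w 55.89059121303392
shift [ 0.2681  0.0099 -0.0078] turn [-0.0003  0.0003  0.0002]
```

View pics/scene4.png

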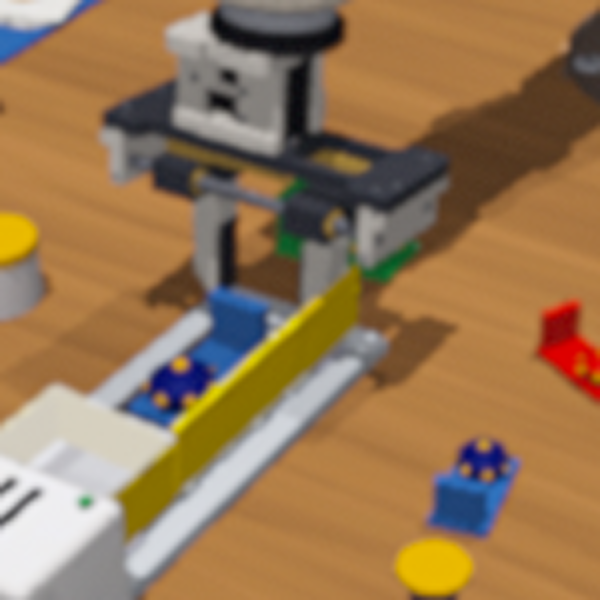

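The fingers are down behind the plate and inside the wing, touching nothing. Now I press the wing outward.

Emit:
{"api": "arm_command", "payload": {"plan": [{"translation": [0.03, 0.0, 0], "turn": [0, 0, 0], "hand": 0.61}, {"translation": [0.06, 0.0, 0], "turn": [0, 0, 0], "hand": 0.61}, {"translation": [0.09, 0.0, 0], "turn": [0, 0, 0], "hand": 0.61}, {"translation": [0.12, 0.0, 0], "turn": [0, 0, 0], "hand": 0.61}, {"translation": [0.15, 0.0, 0], "turn": [0, 0, 0], "hand": 0.61}, {"translation": [0.18, 0.0, 0], "turn": [0, 0, 0], "hand": 0.61}, {"translation": [0.21, 0.0, 0], "turn": [0, 0, 0], "hand": 0.61}, {"translation": [0.24, 0.0, 0], "turn": [0, 0, 0], "hand": 0.61}, {"translation": [0.27, 0.0, 0], "turn": [0, 0, 0], "hand": 0.61}, {"translation": [0.29, 0.0, 0], "turn": [0, 0, 0], "hand": 0.61}, {"translation": [0.29, 0.0, 0], "turn": [0, 0, 0], "hand": 0.61}, {"translation": [0.29, 0.0, 0], "turn": [0, 0, 0], "hand": 0.61}, {"translation": [0.29, 0.0, 0], "turn": [0, 0, 0], "hand": 0.61}]}}

```text
clock: 6.38
position: [0.5062, -0.0435, 0.0442]
ee_rot: [2.133, 2.186, 0.132]
force: [-0.2, -4.3, 2.0]
width: 0.612
```

```bash
python3 goto.py -48 33 45; python3 - <<'E'
from h import *
p,D=eyes.get_image('scene'); cv2.imwrite('pics/scene5.png',cv2.resize(p[120:270,180:330],None,fx=4,fy=4,interpolation=cv2.INTER_CUBIC))
p,D=eyes.get_image('top'); cv2.imwrite('pics/top5.png',cv2.resize(p[70:280,270:430],None,fx=2.8,fy=2.8)); np.save('pics/top5.npy',D)
E
```

```text
t 6.375 station mm [-157.6023   32.8427   44.2089] F [-0.2969 -4.343   2.0368] w 56.25967749913343
shift [0.0009 0.9075 0.1033] turn [0.0004 0.0002 0.0003]
```

View pics/scene5.png

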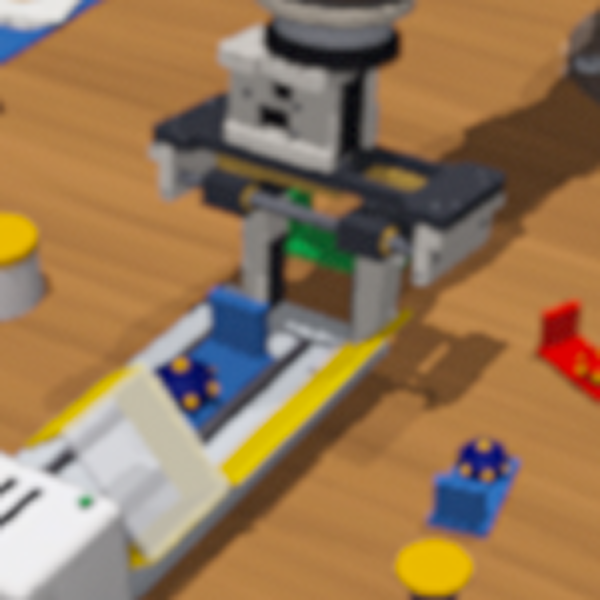

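View pics/top5.png

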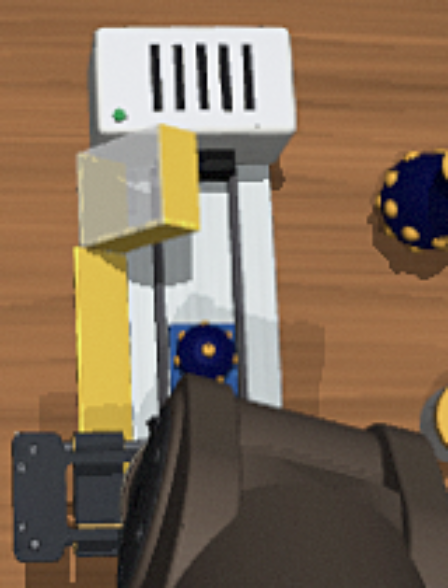

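The cover is up and the wing leans well out. I measure the angle from depth on the wing.

```bash
python3 - <<'E'
from h import *
np.set_printoptions(precision=1,suppress=True)
q=np.load('station.npy'); c,s=np.cos(q[2]),np.sin(q[2]); Rs=np.array([[c,-s,0],[s,c,0],[0,0,1]])
D=np.load('pics/top5.npy')
for v in (180,200):
    uv=[(u,v) for u in range(299,317,2)]
    P=(at_depth('top',uv,D)-[q[0],q[1],0])@Rs*1e3; print(P)
    m=(P[:,2]>20)&(P[:,1]<95)&(P[:,1]>42); print('angle',np.arctan(-1/np.polyfit(P[m,1],P[m,2],1)[0]) if 0 else np.pi/2-np.arctan(np.polyfit(P[m,1],P[m,2],1)[0]))
E
```

```text
[[-41.1  79.6  42.9]
 [-40.6  75.8  40.5]
 [-40.3  72.1  38.6]
 [-40.   68.3  37.2]
 [-38.3  63.9  28.1]
 [-38.2  60.2  27.5]
 [-37.6  56.3  24.7]
 [-37.4  52.4  23.1]
 [-37.1  48.6  21.5]]
angle 0.9269639038369786
[[ -78.2   80.7   46.7]
 [ -77.8   77.    43.9]
 [ -77.2   73.1   39.9]
 [ -76.8   69.2   36.7]
 [ -76.4   65.4   34.2]
 [ -75.7   61.3   29.2]
 [ -75.4   57.5   27.5]
 [-220.1  138.2  931.1]
 [ -74.1   49.3   18.6]]
angle 0.8639218213976172
```

The wing angle is about 0.87–0.93 rad, above the 0.65 needed. I push the carrier slowly to about 7 mm short of home.

Emit:
{"api": "arm_command", "payload": {"plan": [{"translation": [0, 0.044, 0.005], "turn": [0, 0, 0], "hand": 0.61}, {"translation": [0, 0.088, 0.01], "turn": [0, 0, 0], "hand": 0.61}, {"translation": [0, 0.132, 0.016], "turn": [0, 0, 0], "hand": 0.61}, {"translation": [0, 0.176, 0.021], "turn": [0, 0, 0], "hand": 0.61}, {"translation": [0, 0.22, 0.026], "turn": [0, 0, 0], "hand": 0.61}, {"translation": [0, 0.264, 0.032], "turn": [0, 0, 0], "hand": 0.61}, {"translation": [0, 0.308, 0.037], "turn": [0, 0, 0], "hand": 0.61}, {"translation": [0, 0.352, 0.042], "turn": [0, 0, 0], "hand": 0.61}, {"translation": [0, 0.396, 0.047], "turn": [0, 0, 0], "hand": 0.61}, {"translation": [0, 0.44, 0.053], "turn": [0, 0, 0], "hand": 0.61}, {"translation": [0, 0.44, 0.053], "turn": [0, 0, 0], "hand": 0.61}]}}

```text
clock: 7.85
position: [0.5597, -0.0423, 0.044]
ee_rot: [2.133, 2.186, 0.131]
force: [-2.2, -2.7, 2.5]
width: 0.611
```

```bash
python3 goto.py -50 33 45; python3 - <<'E'
from h import *
p,D=eyes.get_image('scene'); cv2.imwrite('pics/scene6.png',cv2.resize(p[120:270,180:330],None,fx=4,fy=4,interpolation=cv2.INTER_CUBIC))
E
```

```text
t 7.85 station mm [-104.1308   32.7977   44.0262] F [-2.2169 -2.6643  2.5052] w 56.190492588438445
shift [0.0015 0.4488 0.0461] turn [0.0003 0.0003 0.0004]
```

View pics/scene6.png

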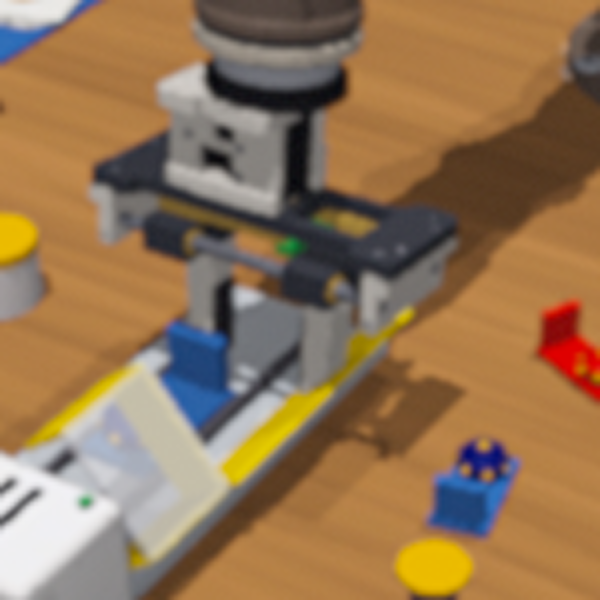

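The carrier slides flat with the finger on its plate, and the cover stays open. I continue.

Emit:
{"api": "arm_command", "payload": {"plan": [{"translation": [0, 0.044, 0.005], "turn": [0, 0, 0], "hand": 0.61}, {"translation": [0, 0.088, 0.01], "turn": [0, 0, 0], "hand": 0.61}, {"translation": [0, 0.132, 0.016], "turn": [0, 0, 0], "hand": 0.61}, {"translation": [0, 0.176, 0.021], "turn": [0, 0, 0], "hand": 0.61}, {"translation": [0, 0.22, 0.026], "turn": [0, 0, 0], "hand": 0.61}, {"translation": [0, 0.264, 0.032], "turn": [0, 0, 0], "hand": 0.61}, {"translation": [0, 0.308, 0.037], "turn": [0, 0, 0], "hand": 0.61}, {"translation": [0, 0.352, 0.042], "turn": [0, 0, 0], "hand": 0.61}, {"translation": [0, 0.396, 0.047], "turn": [0, 0, 0], "hand": 0.61}, {"translation": [0, 0.44, 0.053], "turn": [0, 0, 0], "hand": 0.61}, {"translation": [0, 0.44, 0.053], "turn": [0, 0, 0], "hand": 0.61}]}}

```text
clock: 9.28
position: [0.6126, -0.0411, 0.0441]
ee_rot: [2.133, 2.186, 0.131]
force: [-1.9, -3.4, 3.5]
width: 0.61
```

```bash
python3 goto.py -43 33 44; python3 - <<'E'
from h import *
p,D=eyes.get_image('scene'); cv2.imwrite('pics/scene7.png',cv2.resize(p[120:270,180:330],None,fx=4,fy=4,interpolation=cv2.INTER_CUBIC))
p,D=eyes.get_image('top'); cv2.imwrite('pics/top7.png',cv2.resize(p[70:280,270:430],None,fx=2.8,fy=2.8))
E
```

```text
t 9.275 station mm [-51.1508  32.7021  44.1493] F [-1.9886 -3.3144  3.4788] w 56.125380791852386
shift [0.0025 0.0673 0.0094] turn [0.0004 0.0003 0.0003]
```

View pics/scene7.png

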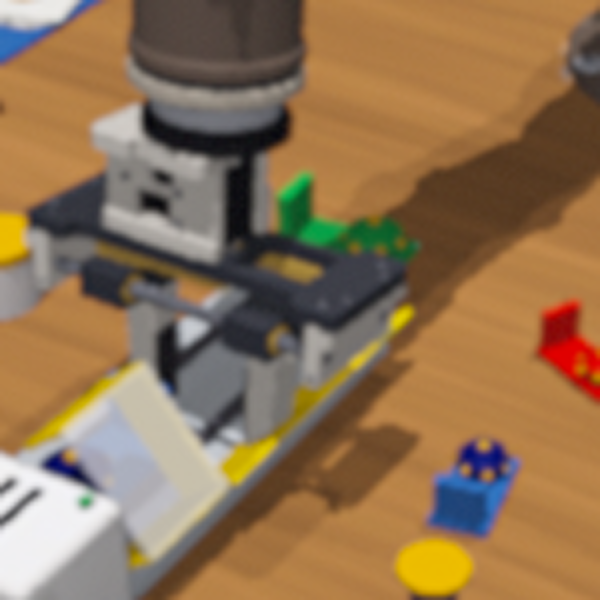

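View pics/top7.png

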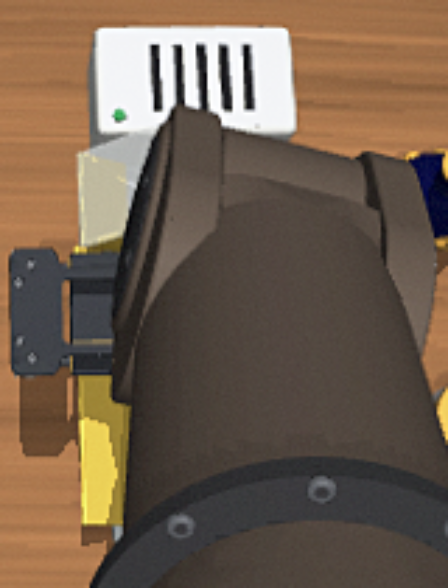

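About 8 mm remain by the geometry. I creep in and watch the force.

Emit:
{"api": "arm_command", "payload": {"plan": [{"translation": [0, 0.012, 0.001], "turn": [0, 0, 0], "hand": 0.61}, {"translation": [0, 0.024, 0.003], "turn": [0, 0, 0], "hand": 0.61}, {"translation": [0, 0.036, 0.004], "turn": [0, 0, 0], "hand": 0.61}, {"translation": [0, 0.046, 0.006], "turn": [0, 0, 0], "hand": 0.61}, {"translation": [0, 0.056, 0.007], "turn": [0, 0, 0], "hand": 0.61}, {"translation": [0, 0.056, 0.007], "turn": [0, 0, 0], "hand": 0.61}]}}

```text
clock: 10.12
position: [0.6184, -0.0408, 0.044]
ee_rot: [2.134, 2.187, 0.13]
force: [-3.4, -3.7, 3.9]
width: 0.607
```

```bash
python3 goto.py -43 33 44
```

```text
t 10.125 station mm [-45.3629  32.8393  43.9906] F [-3.524  -3.5735  3.9164] w 55.845242806387766
shift [0.0013 0.0196 0.0023] turn [-0.0006  0.0001  0.0003]
```

Emit:
{"api": "arm_command", "payload": {"plan": [{"translation": [0, 0.008, 0.001], "turn": [0, 0, 0], "hand": 0.61}, {"translation": [0, 0.015, 0.002], "turn": [0, 0, 0], "hand": 0.61}, {"translation": [0, 0.015, 0.002], "turn": [0, 0, 0], "hand": 0.61}]}}

```text
clock: 10.5
position: [0.6199, -0.0408, 0.0439]
ee_rot: [2.135, 2.187, 0.129]
force: [-6.7, -3.5, 5.3]
width: 0.611
```

```bash
python3 goto.py -43 33 44
```

```text
t 10.5 station mm [-43.915   32.8144  43.9281] F [-6.7678 -3.3489  5.2898] w 56.18330354239604
shift [0.0015 0.0076 0.0003] turn [-0.001   0.0001  0.0001]
```

Emit:
{"api": "arm_command", "payload": {"plan": [{"translation": [0, 0.008, 0.001], "turn": [0, 0, 0], "hand": 0.61}, {"translation": [0, 0.008, 0.001], "turn": [0, 0, 0], "hand": 0.61}]}}

```text
clock: 10.75
position: [0.62, -0.0408, 0.0438]
ee_rot: [2.136, 2.188, 0.128]
force: [-9.9, -2.5, 9.1]
width: 0.611
```

```bash
python3 goto.py -43 33 44
```

```text
t 10.75 station mm [-43.7625  32.8203  43.8164] F [-9.9708 -2.2897  9.0873] w 56.203034909389324
shift [ 0.0015  0.0065 -0.0008] turn [-0.0019 -0.     -0.    ]
```

The force rises with no further motion at TCP x ≈ -43.8 (expected -43), so the carrier is at the stop. I back off 10 mm with the wing still held, and look before closing.

Emit:
{"api": "arm_command", "payload": {"plan": [{"translation": [0, -0.015, -0.002], "turn": [0, 0, 0], "hand": 0.61}, {"translation": [0, -0.04, -0.005], "turn": [0, 0, 0], "hand": 0.61}, {"translation": [0, -0.065, -0.008], "turn": [0, 0, 0], "hand": 0.61}, {"translation": [0, -0.09, -0.011], "turn": [0, 0, 0], "hand": 0.61}, {"translation": [0, -0.09, -0.011], "turn": [0, 0, 0], "hand": 0.61}]}}

```text
clock: 11.38
position: [0.6115, -0.0408, 0.0445]
ee_rot: [2.133, 2.186, 0.133]
force: [3.3, -2.3, 4.8]
width: 0.608
```

```bash
python3 goto.py -55 -2 44; python3 - <<'E'
from h import *
q=np.load('station.npy'); c,s=np.cos(q[2]),np.sin(q[2]); Rs=np.array([[c,-s,0],[s,c,0],[0,0,1]])
p,D=eyes.get_image('scene')
im=cv2.resize(p[150:270,170:290],None,fx=5,fy=5,interpolation=cv2.INTER_CUBIC)
W=np.array([[30,0,45],[-32,-18,54],[-32,18,54],[-22,-18,54],[-22,18,54],[52,22,20],[52,-22,20]])/1e3@Rs.T+[q[0],q[1],0]
for a in (proj('scene',W)-[170,150])*5: cv2.circle(im,tuple(int(v) for v in a),3,(255,0,255),1)
cv2.imwrite('pics/scene8.png',im)
E
```

```text
t 11.375 station mm [-52.2821  33.0417  44.4869] F [ 3.2933 -2.3377  4.8423] w 55.8953524456594
shift [-0.292  -0.0231  0.0013] turn [0.0009 0.0001 0.0004]
```

View pics/scene8.png

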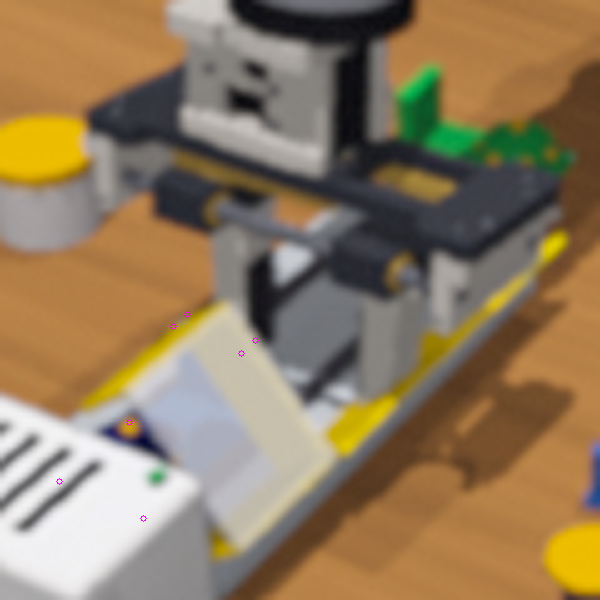

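The jar's knob lies where the home position predicts it. I let the cover close slowly by moving the hand right, then lift straight up.

Emit:
{"api": "arm_command", "payload": {"plan": [{"translation": [-0.02, -0.02, 0], "turn": [0, 0, 0], "hand": 0.61}, {"translation": [-0.04, -0.023, 0], "turn": [0, 0, 0], "hand": 0.61}, {"translation": [-0.06, -0.023, 0], "turn": [0, 0, 0], "hand": 0.61}, {"translation": [-0.08, -0.023, 0], "turn": [0, 0, 0], "hand": 0.61}, {"translation": [-0.1, -0.023, 0], "turn": [0, 0, 0], "hand": 0.61}, {"translation": [-0.12, -0.023, 0], "turn": [0, 0, 0], "hand": 0.61}, {"translation": [-0.14, -0.023, 0], "turn": [0, 0, 0], "hand": 0.61}, {"translation": [-0.16, -0.023, 0], "turn": [0, 0, 0], "hand": 0.61}, {"translation": [-0.18, -0.023, 0], "turn": [0, 0, 0], "hand": 0.61}, {"translation": [-0.2, -0.023, 0], "turn": [0, 0, 0], "hand": 0.61}, {"translation": [-0.22, -0.023, 0], "turn": [0, 0, 0], "hand": 0.61}, {"translation": [-0.24, -0.023, 0], "turn": [0, 0, 0], "hand": 0.61}, {"translation": [-0.26, -0.023, 0], "turn": [0, 0, 0], "hand": 0.61}, {"translation": [-0.28, -0.023, 0], "turn": [0, 0, 0], "hand": 0.61}, {"translation": [-0.295, -0.023, 0], "turn": [0, 0, 0], "hand": 0.61}, {"translation": [-0.295, -0.023, 0], "turn": [0, 0, 0], "hand": 0.61}]}}

```text
clock: 13.42
position: [0.6092, -0.0766, 0.0438]
ee_rot: [2.133, 2.186, 0.131]
force: [0.7, -1.7, 1.6]
width: 0.609
```

```bash
python3 goto.py -58 -2 150; python3 - <<'E'
from h import *
p,D=eyes.get_image('scene')
cv2.imwrite('pics/scene9.png',cv2.resize(p[150:270,170:290],None,fx=5,fy=5,interpolation=cv2.INTER_CUBIC))
E
```

```text
t 13.425 station mm [-55.4262  -2.7373  43.7655] F [ 0.6953 -1.7359  1.6142] w 56.01813508543819
shift [ 0.0057  0.085  -0.8815] turn [0.0002 0.0003 0.0002]
```

View pics/scene9.png

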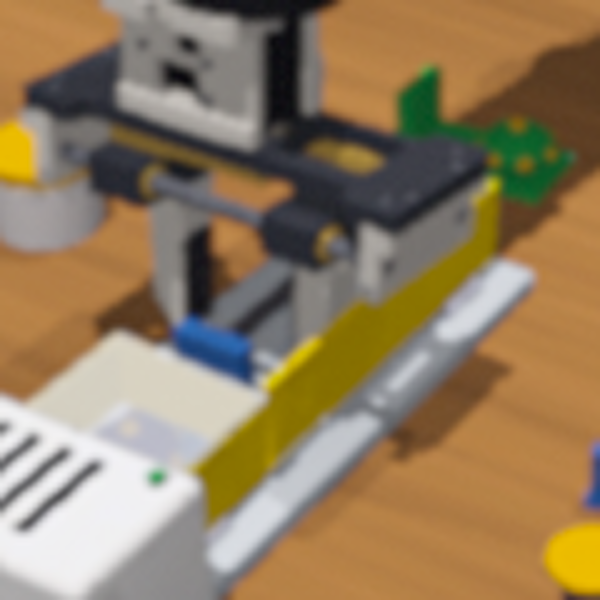

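The cover is closed over the jar with the blue plate outside. I lift.

Emit:
{"api": "arm_command", "payload": {"plan": [{"translation": [-0.01, 0.02, -0.15], "turn": [0, 0, 0], "hand": 0.61}, {"translation": [-0.01, 0.03, -0.3], "turn": [0, 0, 0], "hand": 0.61}, {"translation": [-0.01, 0.05, -0.5], "turn": [0, 0, 0], "hand": 0.61}, {"translation": [-0.01, 0.07, -0.7], "turn": [0, 0, 0], "hand": 0.61}, {"translation": [-0.01, 0.085, -0.9], "turn": [0, 0, 0], "hand": 0.61}, {"translation": [-0.01, 0.085, -0.9], "turn": [0, 0, 0], "hand": 0.61}]}}

```text
clock: 14.22
position: [0.6076, -0.0773, 0.1546]
ee_rot: [2.131, 2.185, 0.136]
force: [0.7, -0.3, 0.2]
width: 0.613
```

Emit:
{"api": "arm_command", "payload": {"plan": [{"translation": [0, -0.25, -0.25], "turn": [0, 0, 0], "hand": 0.61}, {"translation": [0, -0.5, -0.4], "turn": [0, 0, 0], "hand": 0.61}, {"translation": [0, -0.75, -0.6], "turn": [0, 0, 0], "hand": 0.61}, {"translation": [0, -1, -0.6], "turn": [0, 0, 0], "hand": 0.61}, {"translation": [0, -1, -0.6], "turn": [0, 0, 0], "hand": 0.61}]}}

```text
clock: 14.85
position: [0.4763, -0.0805, 0.2089]
ee_rot: [2.135, 2.187, 0.131]
force: [1.0, 0.7, 0.7]
width: 0.609
```

Emit:
{"api": "arm_command", "payload": {"plan": [{"translation": [0.4, -0.25, 0], "turn": [0, 0, 0], "hand": 0.61}, {"translation": [0.8, -0.4, 0], "turn": [0, 0, 0], "hand": 0.61}, {"translation": [1, -0.4, 0], "turn": [0, 0, 0], "hand": 0.61}, {"translation": [1, -0.4, 0], "turn": [0, 0, 0], "hand": 0.61}, {"translation": [1, -0.4, 0], "turn": [0, 0, 0], "hand": 0.61}]}}

```text
clock: 15.48
position: [0.4285, 0.0375, 0.2033]
ee_rot: [2.133, 2.186, 0.131]
force: [1.1, -0.6, -0.5]
width: 0.61
```

```bash
python3 goto.py; python3 - <<'E'
from h import *
p,D=eyes.get_image('top'); np.save('pics/top10.npy',D); cv2.imwrite('pics/top10raw.png',p)
q=np.load('station.npy'); c,s=np.cos(q[2]),np.sin(q[2]); Rs=np.array([[c,-s,0],[s,c,0],[0,0,1]])
im=cv2.resize(p[70:270,190:460],None,fx=2.9,fy=2.9,interpolation=cv2.INTER_CUBIC)
W=np.array([[-32,-18,54],[-32,18,54],[-22,-18,54],[-22,18,54],[-32,22,20],[-32,-22,20]])/1e3@Rs.T+[q[0],q[1],0]
for a in (proj('top',W)-[190,70])*2.9: cv2.circle(im,tuple(int(v) for v in a),2,(255,0,255),-1)
cv2.imwrite('pics/top10.png',im)
E
```

```text
t 15.475 station mm [-233.3373  115.6928  203.3241] F [ 1.0914 -0.6361 -0.5438] w 56.143221675375706
```

View pics/top10.png

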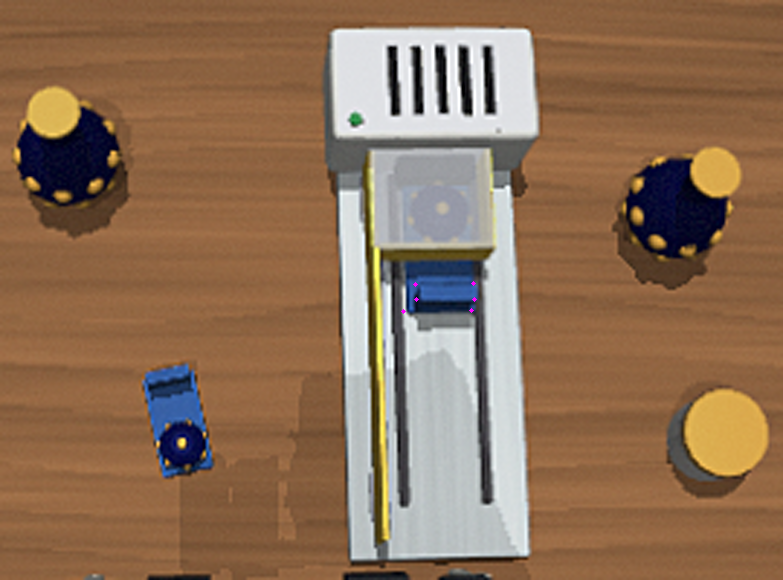

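The cover is shut, the carrier lies straight under it, and the vases and pot are where they were. I check the rear edge once more, closely, for being fully home.

```bash
python3 - <<'E'
from h import *
q=np.load('station.npy'); c,s=np.cos(q[2]),np.sin(q[2]); Rs=np.array([[c,-s,0],[s,c,0],[0,0,1]])
p=cv2.imread('pics/top10raw.png'); p0=cv2.imread('pics/top0.png').astype(int)
print('pre/post diff vases,pot',[np.abs(p[a:b,c:d].astype(int)-p0[a:b,c:d]).mean().round(2) for a,b,c,d in((98,145,193,235),(118,162,402,448),(200,240,418,458))])
im=cv2.resize(p[140:190,315:375],None,fx=12,fy=12,interpolation=cv2.INTER_CUBIC)
for x,col in((-32,(255,0,255)),(-35,(0,0,255)),(-29,(0,255,0))):
    W=np.array([[x,y,20] for y in(22,-22)])/1e3@Rs.T+[q[0],q[1],0]
    a=((proj('top',W)-[315,140]+.5)*12).astype(int); cv2.line(im,tuple(map(int,a[0])),tuple(map(int,a[1])),col,1)
W=np.array([[30,0,45]])/1e3@Rs.T+[q[0],q[1],0]; a=((proj('top',W)-[315,140]+.5)*12)[0]; cv2.circle(im,(int(a[0]),int(a[1])),4,(255,0,255),-1)
cv2.imwrite('pics/z.png',im)
E
```

```text
pre/post diff vases,pot [np.float64(5.13), np.float64(5.24), np.float64(6.4)]
```

View pics/z.png

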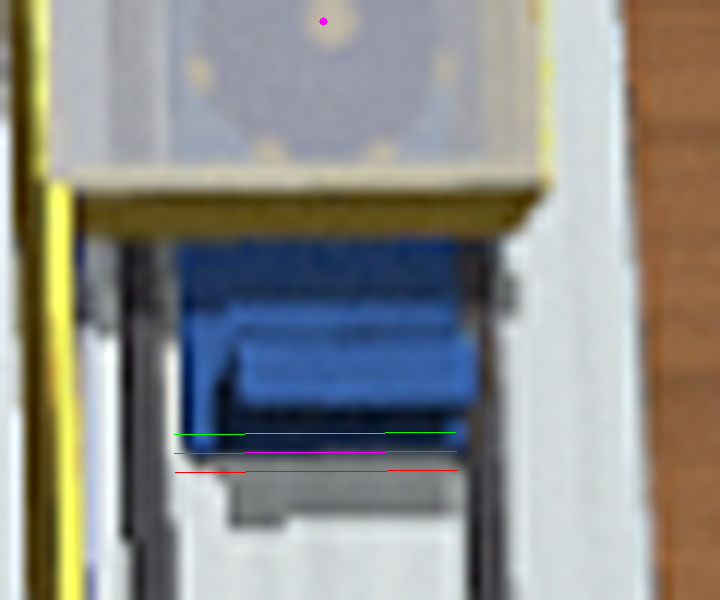

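The rear edge lies on the predicted home line within about 1 mm, so I hand in.

```bash
python3 -c "
from cell import ticket; print(ticket.sign_off())"
```

```text
the job is handed in; nothing more can be done
None
```

The job is done and handed in at about 15.6 s, well inside the 54 s limit. I pressed the wing out to about 0.9 rad with the left finger and held it there. With the right finger I pushed the large blue carrier to the stop. I then backed off, let the cover close slowly against the finger, and lifted the hand clear.

**Carrier:** The push force rose to about 10 N with no further motion at the stop. The last top view shows the carrier's rear edge on the predicted home line within about 1 mm. I saw no tipping in the pictures taken during the push.

**Cover:** It is shut over the jar, and the end plate is still outside it. I saw no contact in the pictures, but had none of the moment the cover was closing.

**Vases and paint pot:** They look unmoved in the last picture. A before/after picture comparison gave small differences (5 to 6 grey levels), which I took as noise without comparing them to a reference patch.

**Disagreements:**
- The arm stopped 0.8 mm short of the calculated home position. That is within the 2 mm calibration.
- During the final push the upward force on the tool reached 9 N, which I put down to friction of the finger on the plate.

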